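Load the steriliser's test carrier and turn it level, ball in its hollow

ROBOT

A 6-joint arm with a two-finger parallel gripper is mounted at the origin on a cart in front of the work surface, level with it; the furniture and walls round the work are solid. World frame = base frame: x ahead of the robot, y to its left, z up, the work surface at z = 0. Lengths are in m, angles in rad, forces in N, time in s.
With the tool pointing down it reaches from about 0.25 to 0.775 m from the base axis. Payload 4 kg.
Tool frame: the origin (TCP) lies midway between the tips of the shut fingers; the grasp point (between the pads) lies 19 mm behind it; z points along the fingers, y is the line along which they close (so a half turn about z gives the same grasp; the last joint's range is limited). The gripper opens to 85 mm and grips with 20 to 120 N. Pads are 22 mm wide; open, the fingers measure 114 mm over their backs; the gripper's body (76 mm by 85 mm) begins 54 mm behind the grasp point. The pads swing forward as they close: fully open they stand 13 mm farther back than shut.
Start: joints at [1.153, 0.087, 1.371, -0, 1.684, -0.103], TCP at [0.17, 0.523, 0.231] pointing down, gripper open.
Joint ranges: [-3.1, 3.1], [-0.76, 2.03], [0.27, 2.55], [-1.08, 4.22], [0.17, 2.65], [-2.57, 2.57]. Speed limits (rad/s): [2.79, 2.79, 3.14, 3.14, 3.14, 3.14].

INTERFACE

Orientations are given as a unit quaternion [w, x, y, z].
In Python, from plant import manip gives the robot as it stands.
- The arm moves only by the tool apply_moves, never from a script. Its argument "deltas" is a list of rows, each a list of 3 entries, a list of its own where there are three numbers: the shift along the tool's x, y, z in mm, then the turn, a rotation vector about the tool's x, y, z in degrees, then the gripper command: -1 is shut, 1 is fully open, values between are in proportion. A call has 1 to 12 rows; each row is the pose to reach, as a shift and turn from the pose commanded when the call began, along the tool's axes at that moment; what a row does not reach only later rows make up. A row lasts 1/12 s, in which the tool goes at most 41.7 mm and 7.16 degrees, less where a joint would pass 70% of its speed; a pose out of reach is approached as far as the arm can. A call with a gripper value outside its range is refused whole. The fingers move at their own pace and stop on an object; the grip force is fixed at half the most. Time passes only in rows, so rows that repeat a pose let the fingers close. It gives the time, the measured TCP pose, the force, the opening and the grip force at its end, in the units of the state.
- manip.state(): the state, without advancing time (a new reading comes with each control period).
- manip.grab_frame(name): name is "scene" or "top" or "wrist"; returns the picture (480x640x3 uint8, red, green, blue); there is no depth.
- manip.camera_params(name): a dict with "mtx" (3x3 intrinsics, pixels), "rvec" (rotation vector, rad) and "tvec" (3), from world to camera coordinates, as OpenCV has them. Camera axes: x right, y down, z forward; pixel columns grow to the right and rows downward; lengths in m; the calibration is good to about 2 mm. A picture is of the moment at which its call begins: read the wrist's pose just before it. camera_params takes no time and is no camera call; for the wrist camera it gives the pose at the moment of the call.
- manip.sign_off(): hands the job in; it is judged then, once.
The state is a dict: "clock": time; "q": joint angles; "joint_vel": joint speeds; "effort": joint torques, N m; "tcp_pos": TCP position; "ee_rot": TCP orientation; "ft_force": force on the tool from outside, world axes, zero at the start; "wrist_torque": the same for the moment, N m; "finger_gap": finger opening in m; "gripper_force": force on a finger pad.
Only numpy, scipy, OpenCV 4.12 (cv2) and the standard library are available. Lean on these libraries where they do the work, as an engineer would, in place of code of your own. Each camera call takes 0.05 s, during which the arm holds its last target. There are 200 camera calls.

TASK

Make up the steriliser's test load: stand exactly two of the four metal capsules upright on the steel carrier, one in the flat railed space at each end, and leave the other two standing in the brown-lined tray. Then take the carrier by its arched bar, lift it straight up about 10 cm, and in the air turn it a quarter turn anticlockwise, until its tab points squarely left to the steriliser and its long sides run parallel with the worktop's front edge; keep it level throughout, so that the loose ball stays in the middle of the hollow. Finish still holding it there, level and at rest, and leave the other things where they are.

Things in the scene. Friction and masses are not known exactly. Their poses are not given: they have to be found in the camera images.
- carrier: Loose steel carrier, 0.2-0.3 kg: plate 220 (x) by 110 mm (y), upper face 17 mm above its feet; a 30 mm wide rounded tab sticks out 29 mm past the +x end. Rails 3 mm thick, 6 mm high, round the edge and across at x = +-46.5 mm; a round hollow in the middle, an arched bar over it. Origin: centre of the underside; +x to the tab, z up. Starts with the tab away from the robot, yaw -0.15 to 0.3 rad
- hollow (a point): centre of the floor of the carrier's round hollow, 4 mm above the underside: nearly flat (the ball rolls easily; it rises 2 mm out to 24 mm radius), then a steeper side up to a rim of 41 mm radius at 17 mm height; axes of the carrier
- bar (a point): middle of the carrier's arched carrying bar, 83 mm above the underside; the bar runs along carrier y: 12 mm wide (x), 14 mm tall (z 76 to 90 mm), 111 mm long, a thin post at each end (y = +-53.5 mm). Grip it here across its width (along carrier x); the loaded carrier balances here
- tab_land (a point): centre of the land beside the tab (carrier x = +77.5 mm), on its flat floor: a railed field 59 mm (x) by 104 mm (y), rails 6 mm high; axes of the carrier
- plain_land (a point): centre of the same kind of land at the other end (carrier x = -77.5 mm); axes of the carrier
- ball_center (a point): centre of the loose white ceramic ball, 20 mm in diameter, 25 g, that lies in the carrier's hollow
- work_tray: fixed shallow tray with brown liner, 206 mm (x) by 263 mm (y), floor 4 mm above the worktop, rims 4 mm thick and 15 mm high; origin: centre of the underside, on the worktop. The four capsules stand near its corners, tweezers lie in its middle
- steriliser_side (a point): point on the side wall of the big steriliser at the left of the worktop, 100 mm up; fixed at (0.60, 0.50, 0.10). Its axes are the world's: x away from the robot, square to the front edge of the worktop; y to the left, along it
- capsule_0: Loose bare-metal test capsule, upright cylinder 24 mm in diameter, 34 mm tall (a fine groove at 23 mm), 30 g; all four are alike. Origin: centre of the underside
- capsule_1: Loose bare-metal test capsule, upright cylinder 24 mm in diameter, 34 mm tall (a fine groove at 23 mm), 30 g; all four are alike. Origin: centre of the underside
- capsule_2: Loose bare-metal test capsule, upright cylinder 24 mm in diameter, 34 mm tall (a fine groove at 23 mm), 30 g; all four are alike. Origin: centre of the underside
- capsule_3: Loose bare-metal test capsule, upright cylinder 24 mm in diameter, 34 mm tall (a fine groove at 23 mm), 30 g; all four are alike. Origin: centre of the underside
- tweezers: Bystander, loose: steel tweezers lying in the work tray, 13x116x9 mm; origin: centre of the underside
- polish: Bystander, loose: small bottle of nail polish, 31x31x79 mm; origin: centre of the underside

How it is judged:
On the way, in this order (a step that is already met when the one before it is completed fails the run):
1. one capsule stands on each land and two in the work tray, the carrier still on the worktop (distance between any of capsule_0, capsule_1, capsule_2, capsule_3 and tab_land below 0.046 m and distance between any of capsule_0, capsule_1, capsule_2, capsule_3 and plain_land below 0.046 m and angle between each of capsule_0, capsule_1, capsule_2, capsule_3's own z axis and vertical below 0.2 rad and (((horizontal distance between capsule_1 and work_tray below 0.15 m and height (world z) of capsule_1 between 0.002 and 0.012 m) and (horizontal distance between capsule_0 and work_tray below 0.15 m and height (world z) of capsule_0 between 0.002 and 0.012 m)) or ((horizontal distance between capsule_2 and work_tray below 0.15 m and height (world z) of capsule_2 between 0.002 and 0.012 m) and (horizontal distance between capsule_0 and work_tray below 0.15 m and height (world z) of capsule_0 between 0.002 and 0.012 m)) or ((horizontal distance between capsule_2 and work_tray below 0.15 m and height (world z) of capsule_2 between 0.002 and 0.012 m) and (horizontal distance between capsule_1 and work_tray below 0.15 m and height (world z) of capsule_1 between 0.002 and 0.012 m)) or ((horizontal distance between capsule_3 and work_tray below 0.15 m and height (world z) of capsule_3 between 0.002 and 0.012 m) and (horizontal distance between capsule_0 and work_tray below 0.15 m and height (world z) of capsule_0 between 0.002 and 0.012 m)) or ((horizontal distance between capsule_3 and work_tray below 0.15 m and height (world z) of capsule_3 between 0.002 and 0.012 m) and (horizontal distance between capsule_1 and work_tray below 0.15 m and height (world z) of capsule_1 between 0.002 and 0.012 m)) or ((horizontal distance between capsule_3 and work_tray below 0.15 m and height (world z) of capsule_3 between 0.002 and 0.012 m) and (horizontal distance between capsule_2 and work_tray below 0.15 m and height (world z) of capsule_2 between 0.002 and 0.012 m))) and height (world z) of carrier below 0.008 m), for 0.2 s.
2. the loaded carrier is lifted clear, its tab still pointing away from the robot (distance between any of capsule_0, capsule_1, capsule_2, capsule_3 and tab_land below 0.046 m and distance between any of capsule_0, capsule_1, capsule_2, capsule_3 and plain_land below 0.046 m and angle between each of capsule_0, capsule_1, capsule_2, capsule_3's own z axis and vertical below 0.2 rad and (((horizontal distance between capsule_1 and work_tray below 0.15 m and height (world z) of capsule_1 between 0.002 and 0.012 m) and (horizontal distance between capsule_0 and work_tray below 0.15 m and height (world z) of capsule_0 between 0.002 and 0.012 m)) or ((horizontal distance between capsule_2 and work_tray below 0.15 m and height (world z) of capsule_2 between 0.002 and 0.012 m) and (horizontal distance between capsule_0 and work_tray below 0.15 m and height (world z) of capsule_0 between 0.002 and 0.012 m)) or ((horizontal distance between capsule_2 and work_tray below 0.15 m and height (world z) of capsule_2 between 0.002 and 0.012 m) and (horizontal distance between capsule_1 and work_tray below 0.15 m and height (world z) of capsule_1 between 0.002 and 0.012 m)) or ((horizontal distance between capsule_3 and work_tray below 0.15 m and height (world z) of capsule_3 between 0.002 and 0.012 m) and (horizontal distance between capsule_0 and work_tray below 0.15 m and height (world z) of capsule_0 between 0.002 and 0.012 m)) or ((horizontal distance between capsule_3 and work_tray below 0.15 m and height (world z) of capsule_3 between 0.002 and 0.012 m) and (horizontal distance between capsule_1 and work_tray below 0.15 m and height (world z) of capsule_1 between 0.002 and 0.012 m)) or ((horizontal distance between capsule_3 and work_tray below 0.15 m and height (world z) of capsule_3 between 0.002 and 0.012 m) and (horizontal distance between capsule_2 and work_tray below 0.15 m and height (world z) of capsule_2 between 0.002 and 0.012 m))) and height (world z) of carrier above 0.045 m and angle between the x axis of carrier and the x axis of steriliser_side, either way round below 0.65 rad and angle between carrier's own z axis and vertical below 0.12 rad), for 0.1 s.
At the end, for the whole second after the job is handed in: Fingers hold the carrier 60 to 200 mm above the worktop, level within 0.12 rad, at rest, its tab pointing left within 0.16 rad; one capsule stands on each land, the other two in the work tray; the ball is within 16 mm of the hollow's centre (distance between any of capsule_0, capsule_1, capsule_2, capsule_3 and tab_land below 0.046 m and distance between any of capsule_0, capsule_1, capsule_2, capsule_3 and plain_land below 0.046 m and angle between each of capsule_0, capsule_1, capsule_2, capsule_3's own z axis and vertical below 0.2 rad and (((horizontal distance between capsule_1 and work_tray below 0.15 m and height (world z) of capsule_1 between 0.002 and 0.012 m) and (horizontal distance between capsule_0 and work_tray below 0.15 m and height (world z) of capsule_0 between 0.002 and 0.012 m)) or ((horizontal distance between capsule_2 and work_tray below 0.15 m and height (world z) of capsule_2 between 0.002 and 0.012 m) and (horizontal distance between capsule_0 and work_tray below 0.15 m and height (world z) of capsule_0 between 0.002 and 0.012 m)) or ((horizontal distance between capsule_2 and work_tray below 0.15 m and height (world z) of capsule_2 between 0.002 and 0.012 m) and (horizontal distance between capsule_1 and work_tray below 0.15 m and height (world z) of capsule_1 between 0.002 and 0.012 m)) or ((horizontal distance between capsule_3 and work_tray below 0.15 m and height (world z) of capsule_3 between 0.002 and 0.012 m) and (horizontal distance between capsule_0 and work_tray below 0.15 m and height (world z) of capsule_0 between 0.002 and 0.012 m)) or ((horizontal distance between capsule_3 and work_tray below 0.15 m and height (world z) of capsule_3 between 0.002 and 0.012 m) and (horizontal distance between capsule_1 and work_tray below 0.15 m and height (world z) of capsule_1 between 0.002 and 0.012 m)) or ((horizontal distance between capsule_3 and work_tray below 0.15 m and height (world z) of capsule_3 between 0.002 and 0.012 m) and (horizontal distance between capsule_2 and work_tray below 0.15 m and height (world z) of capsule_2 between 0.002 and 0.012 m))) and height (world z) of carrier between 0.06 and 0.2 m and angle between carrier's own z axis and vertical below 0.12 rad and linear speed of carrier below 0.03 m/s and angular speed of carrier below 0.15 rad/s and horizontal distance between ball_center and hollow below 0.016 m and angle between the x axis of carrier and the y axis of steriliser_side, either way round below 0.16 rad and x of steriliser_side in the frame of carrier above 0.1 m and contact force between the fingers and carrier above 2 N); the arm keeps its last pose, push and grip.
It fails at once if the ball runs more than 24 mm from the middle of the hollow (horizontal distance between ball_center and hollow above 0.024 m).
It fails at once if the carrier is tilted more than 0.2 rad (angle between carrier's own z axis and vertical above 0.2 rad).
It fails at once if the tweezers or the polish bottle are moved more than 25 mm (distance of any of tweezers, polish from where it was at the start of the episode above 0.025 m).
It also fails if it takes over 69 s, if anything falls off the work surface, if the arm or the gripper's body presses on something with over 40 N, if the wrist force passes 120 N, or if a joint passes its speed limit or range.

## Working session

There is one attempt and no reset: what is moved stays moved. The work goes in short steps, Python scripts to look and compute and a tool call to move; the robot and the scene stay as the last step left them, time stands still between calls to the robot, and variables do not carry over. Pictures are saved under pics/ and viewed, at most 10 in all, crops included, and the job is handed in when it is done.

Besides the shell and the picture viewer there is one more tool, called after "Call:" as name(argument=value, ...), one argument or row to a line, values as JSON. apply_moves: Moves the arm, as the interface text tells. Its arguments: {"type":"object","properties":{"deltas":{"type":"array","items":{"type":"array"}}},"required":["deltas"]}

```bash
mkdir -p pics; ls; python3 - <<'E'
from plant import manip
import cv2
s=manip.state();print(s)
for n in("top","scene"):
    im=manip.grab_frame(n);cv2.imwrite(f"pics/{n}0.png",im[:,:,::-1]);print(n,manip.camera_params(n))
E
```

```text
pics
{'clock': 0.0, 'q': array([ 1.15291663e+00,  8.80032794e-02,  1.37229483e+00, -2.43281371e-05,
        1.68359847e+00, -1.03162264e-01]), 'joint_vel': array([ 1.51228351e-04,  2.93826772e-04, -5.45897610e-04, -9.05285489e-05,
       -1.40507533e-03,  7.36997244e-04]), 'effort': array([-3.26341024e-05, -3.51861835e+01, -3.13271749e+01, -1.72295627e-04,
        1.07358594e-02,  5.59743398e-06]), 'tcp_pos': array([0.17008872, 0.5225054 , 0.23009216]), 'ee_rot': array([-2.85045766e-04,  1.56711342e-01,  9.87643776e-01, -1.11620093e-03]), 'ft_force': array([ 0.07893934,  1.00636768, -0.16317834]), 'wrist_torque': array([ 0.00986079, -0.00394566,  0.01034456]), 'gripper_force': 0.0, 'finger_gap': 0.08547871520051693}
top {'mtx': array([[606.85397255,   0.        , 318.83499263],
       [  0.        , 606.85397255, 230.36536205],
       [  0.        ,   0.        ,   1.        ]]), 'rvec': array([ 2.12128811, -2.16102419,  0.15374098]), 'tvec': array([0.04867501, 0.517083  , 1.67326187])}
scene {'mtx': array([[475.93376233,   0.        , 313.14734285],
       [  0.        , 475.93376233, 240.78683767],
       [  0.        ,   0.        ,   1.        ]]), 'rvec': array([ 2.17501349, -0.86139264,  0.40213468]), 'tvec': array([-0.34624812,  0.31510833,  1.00438912])}
```

View pics/top0.png

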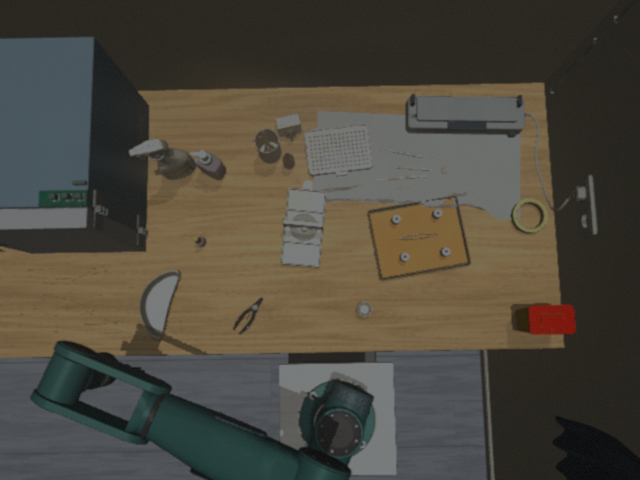

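View pics/scene0.png

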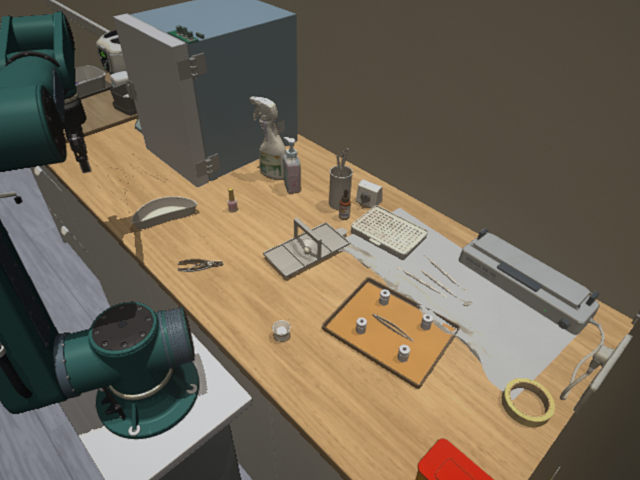

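The top view shows the carrier near (304,227) with its tab at (308,187). The capsules are at about (397,219), (437,213), (405,257) and (446,252). I'll zoom in on these.

```bash
cat > h.py <<'E'
import numpy as np,cv2
from plant import manip
from scipy.spatial.transform import Rotation as R
def ray(p,name,z,cp=None):
    """pixels -> world points at height z"""
    c=cp or manip.camera_params(name);Rm=cv2.Rodrigues(c["rvec"])[0];C=-Rm.T@c["tvec"]
    u=cv2.undistortPoints(np.array(p,float).reshape(-1,1,2),c["mtx"],None).reshape(-1,2)
    d=np.c_[u,np.ones(len(u))]@Rm
    return C+d*((z-C[2])/d[:,2])[:,None]
def proj(P,name,cp=None):
    c=cp or manip.camera_params(name)
    return cv2.projectPoints(np.array(P,float).reshape(-1,1,3),c["rvec"],c["tvec"],c["mtx"],None)[0].reshape(-1,2)
def car(x,y,z,pose):
    c,s=np.cos(pose[2]),np.sin(pose[2]);return [pose[0]+c*x-s*y,pose[1]+s*x+c*y,z]
E
python3 - <<'E'
from h import *
im=cv2.imread("pics/top0.png")
cv2.imwrite("pics/c1.png",cv2.resize(im[175:290,272:482],None,fx=3.8,fy=3.8,interpolation=cv2.INTER_CUBIC))
print("caps",ray([(397,219),(437,213),(405,257),(446,252)],"top",.038).round(3))
print("car",ray([(304,227),(308,184)],"top",.02).round(3), "polish",ray([(200,241)],"top",.07).round(3))
E
```

```text
caps [[ 0.546 -0.183  0.038]
 [ 0.561 -0.296  0.038]
 [ 0.438 -0.201  0.038]
 [ 0.45  -0.316  0.038]]
car [[0.531 0.081 0.02 ]
 [0.657 0.068 0.02 ]] polish [[0.49  0.368 0.07 ]]
```

View pics/c1.png

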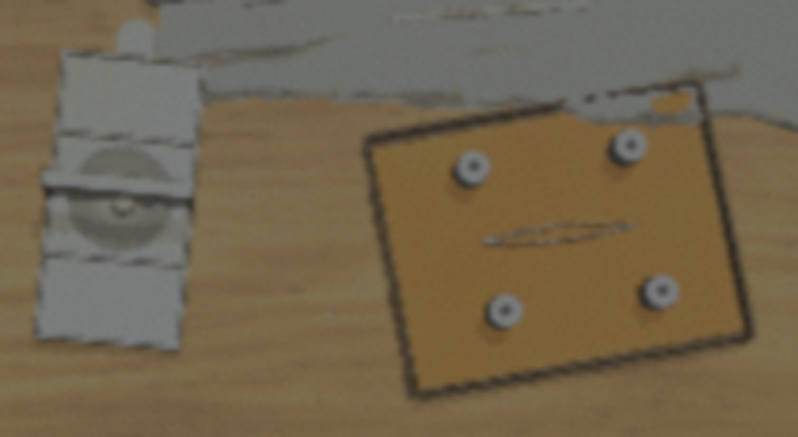

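Clear picture: the carrier corners, the bar ends and the four capsule tops can all be picked out. Next I'll fit positions to them.

```bash
python3 - <<'E'
from h import *
from scipy.optimize import least_squares
f=lambda p:(np.array(p,float)+.5)/3.8-.5+[272,175]
px=f([(37,338),(178,347),(202,68),(64,52),(44,180),(193,193),(135,20)])
L=[(-110,55,23),(-110,-55,23),(110,-55,23),(110,55,23),(0,55,90),(0,-55,90),(139,0,17)]
r=least_squares(lambda q:(proj([car(x/1e3,y/1e3,z/1e3,q) for x,y,z in L],"top")-px).ravel(),[.53,.08,-.1],x_scale=[1,1,1])
print(r.x,r.fun.round(1)); np.save("car.npy",r.x)
for x in(77.5,-77.5):print(np.round(car(x/1e3,0,.017,r.x),4))
print("caps",ray(f([(472,169),(628,147),(505,312),(660,292)]),"top",.038).round(4))
E
```

```text
[ 0.53011682  0.08317382 -0.1018114 ] [-0.8  0.4  0.9  1.3  0.9 -1.4 -0.8 -0.3 -0.6 -0.1  0.1 -0.3  0.4  0.4]
[0.6072 0.0753 0.017 ]
[0.453  0.0911 0.017 ]
caps [[ 0.5461 -0.1792  0.038 ]
 [ 0.5604 -0.2959  0.038 ]
 [ 0.4387 -0.1996  0.038 ]
 [ 0.4514 -0.3144  0.038 ]]
```

Call:
apply_moves(
  deltas=[
    [[-574,-551,0],[0,0,-18],1],
    [[-574,-551,0],[0,0,-18],1],
    [[-574,-551,0],[0,0,-18],1],
    [[-574,-551,0],[0,0,-18],1],
    [[-574,-551,0],[0,0,-18],1],
    [[-574,-551,0],[0,0,-18],1],
    [[-574,-551,0],[0,0,-18],1],
    [[-574,-551,0],[0,0,-18],1],
    [[-574,-551,0],[0,0,-18],1],
    [[-574,-551,0],[0,0,-18],1],
    [[-574,-551,0],[0,0,-18],1],
    [[-574,-551,0],[0,0,-18],1],
  ],
)

```text
clock: 1.1
tcp_pos: [0.4047, 0.0831, 0.2311]
ee_rot: [0.0, 0.0, 1.0, 0.0]
ft_force: [-0.2, 0.1, -0.3]
finger_gap: 0.0854
gripper_force: 0.0
```

```bash
cat >> h.py <<'E'
def go(t,psi=np.pi/2):
    """tool shift (mm) and turn (deg) to world TCP target, tool down, closing line at psi"""
    s=manip.state();q=s["ee_rot"];Rm=R.from_quat(np.r_[q[1:],q[0]])
    y=np.array([np.cos(psi),np.sin(psi),0]);z=np.array([0,0,-1.]);G=R.from_matrix(np.c_[np.cross(y,z),y,z])
    print("t",round(s["clock"],2),"tcp",s["tcp_pos"].round(4),"gap",round(s["finger_gap"],4),"F",s["ft_force"].round(1),
      "shift",(Rm.inv().apply(np.array(t)-s["tcp_pos"])*1e3).round(1),"turn",np.degrees((Rm.inv()*G).as_rotvec()).round(2))
E
python3 -c "
from h import *
go([.546,-.18,.2])"
```

```text
t 1.1 tcp [0.4047 0.0831 0.2311] gap 0.0854 F [-0.2  0.1 -0.3] shift [-141.5 -263.    31. ] turn [ 0.02  0.01 -0.04]
```

Call:
apply_moves(
  deltas=[
    [[-141,-263,31],[0,0,0],1],
    [[-141,-263,31],[0,0,0],1],
    [[-141,-263,31],[0,0,0],1],
    [[-141,-263,31],[0,0,0],1],
    [[-141,-263,31],[0,0,0],1],
    [[-141,-263,31],[0,0,0],1],
    [[-141,-263,31],[0,0,0],1],
    [[-141,-263,31],[0,0,0],1],
    [[-141,-263,31],[0,0,0],1],
    [[-141,-263,31],[0,0,0],1],
  ],
)

```text
clock: 1.93
tcp_pos: [0.5448, -0.1776, 0.1994]
ee_rot: [-0.001, 0.001, 1.0, 0.001]
ft_force: [-0.2, 1.1, -0.4]
finger_gap: 0.0856
gripper_force: 0.0
```

```bash
python3 -c "
from h import *
c=manip.camera_params('wrist');im=manip.grab_frame('wrist')
cv2.imwrite('pics/w1.png',im[:,:,::-1])
go([.546,-.18,.2]); np.save('w1.npy',c,allow_pickle=True)
print(proj([[.546,-.18,.038],[.4387,-.1996,.038]],'wrist',c))"
```

```text
t 1.98 tcp [ 0.5449 -0.1768  0.2001] gap 0.0855 F [-0.7  0.3  0.9] shift [-1.1 -3.2  0.1] turn [ 0.07 -0.05  0.  ]
[[326.59463447 214.08106758]
 [300.436904    78.08237932]]
```

View pics/w1.png

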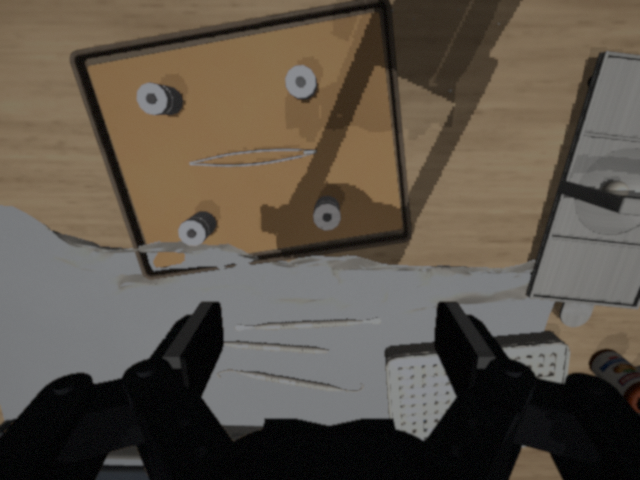

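The wrist view shows the far-left capsule's top at (327,214) and the near-left one's at (301,82). Both match the estimate within 3 mm.

```bash
python3 -c "
from h import *
c=np.load('w1.npy',allow_pickle=True).item()
p=ray([(327,214),(301,82)],'wrist',.038,c);print(p.round(4))
go([*p[0][:2],.012])"
```

```text
[[ 0.5459 -0.1797  0.038 ]
 [ 0.4415 -0.1992  0.038 ]]
t 1.98 tcp [ 0.5449 -0.1768  0.2001] gap 0.0855 F [-0.7  0.3  0.9] shift [ -1.2  -3.1 188.1] turn [ 0.07 -0.05  0.  ]
```

Call:
apply_moves(
  deltas=[
    [[0,-1,40],[0,0,0],1],
    [[0,-1,80],[0,0,0],1],
    [[0,-1,115],[0,0,0],1],
    [[0,-1,145],[0,0,0],1],
    [[0,-1,165],[0,0,0],1],
    [[0,-1,178],[0,0,0],1],
    [[0,-1,185],[0,0,0],1],
    [[0,-1,187],[0,0,0],1],
    [[0,-1,187],[0,0,0],1],
    [[0,-1,187],[0,0,0],1],
  ],
)

```text
clock: 2.82
tcp_pos: [0.5464, -0.1787, 0.0152]
ee_rot: [0.001, -0.0, 1.0, -0.001]
ft_force: [-0.2, 0.2, 0.7]
finger_gap: 0.0854
gripper_force: 0.0
```

```bash
python3 -c "
from h import *
go([.5459,-.1797,.012])"
```

```text
t 2.82 tcp [ 0.5464 -0.1787  0.0152] gap 0.0854 F [-0.2  0.2  0.7] shift [ 0.5 -1.   3.2] turn [-0.06  0.16  0.02]
```

Close, then raise.

Call:
apply_moves(
  deltas=[
    [[0,-1,2],[0,0,0],0.4],
    [[0,-1,2],[0,0,0],0.0],
    [[0,-1,2],[0,0,0],-0.3],
    [[0,-1,2],[0,0,0],-0.6],
    [[0,-1,2],[0,0,0],-1],
    [[0,-1,2],[0,0,0],-1],
    [[0,-1,2],[0,0,0],-1],
    [[0,-1,2],[0,0,0],-1],
    [[0,-1,2],[0,0,0],-1],
    [[0,-1,2],[0,0,0],-1],
  ],
)

```text
clock: 3.65
tcp_pos: [0.5457, -0.1802, 0.0117]
ee_rot: [0.0, 0.0, 1.0, -0.0]
ft_force: [-0.3, -0.8, 2.7]
finger_gap: 0.0211
gripper_force: 58.8
```

```bash
python3 -c "
from h import *
go([.5459,-.1797,.15]);print(manip.state()['gripper_force'])"
```

```text
t 3.65 tcp [ 0.5457 -0.1802  0.0117] gap 0.0211 F [-0.3 -0.8  2.7] shift [  -0.3    0.4 -138.3] turn [-0.03  0.05 -0.04]
58.783135414123535
```

Call:
apply_moves(
  deltas=[
    [[0,0,-15],[0,0,0],-1],
    [[0,0,-50],[0,0,0],-1],
    [[0,10,-90],[0,0,0],-1],
    [[-10,35,-120],[0,0,0],-1],
    [[-20,65,-140],[0,0,0],-1],
    [[-30,100,-158],[0,0,0],-1],
    [[-40,140,-168],[0,0,0],-1],
    [[-50,178,-168],[0,0,0],-1],
    [[-56,210,-168],[0,0,0],-1],
    [[-60,235,-168],[0,0,0],-1],
    [[-62,250,-168],[0,0,0],-1],
    [[-62,255,-168],[0,0,0],-1],
  ],
)

```text
clock: 4.65
tcp_pos: [0.6072, 0.0774, 0.1784]
ee_rot: [-0.001, -0.001, 1.0, 0.0]
ft_force: [-0.4, -0.2, -0.4]
finger_gap: 0.021
gripper_force: 58.7
```

```bash
python3 -c "
from h import *
c=manip.camera_params('wrist');im=manip.grab_frame('wrist')
np.save('w2.npy',c,allow_pickle=True)
cv2.imwrite('pics/w2.png',im[:,:,::-1])
q=np.load('car.npy');go([.6072,.0753,.18]);print(manip.state()['gripper_force'])
print(proj([car(x,y,.023,q) for x in(-.11,.11) for y in (-.055,.055)]+[car(0,0,.014,q)],'wrist',c).round(0))"
```

```text
t 4.7 tcp [0.6071 0.0768 0.1785] gap 0.0213 F [ 0.2  0.5 -0.4] shift [-0.1 -1.5 -1.5] turn [ 0.02 -0.09  0.11]
58.7298908829689
[[275. -61.]
 [435. -41.]
 [260. 245.]
 [386. 257.]
 [337. 118.]]
```

View pics/w2.png

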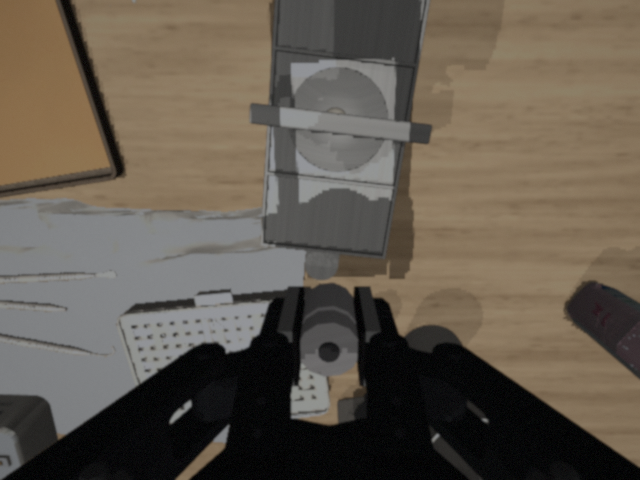

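The capsule is held upright at (329,350). The carrier's far corners are at (263,243) and (386,255), and the bar's ends at (250,113) and (431,133). The fit agrees with these within about 2 px, so I'll refine it.

```bash
python3 - <<'E'
from h import *
from scipy.optimize import least_squares
c=np.load('w2.npy',allow_pickle=True).item()
px=np.array([(263,243),(386,255),(250,113),(431,133),(268,172),(395,186),(275,46),(414,67)])
L=[(110,-55,23),(110,55,23),(0,-55,83),(0,55,83),(46.5,-55,23),(46.5,55,23),(-46.5,-55,23),(-46.5,55,23)]
r=least_squares(lambda q:(proj([car(x/1e3,y/1e3,z/1e3,q) for x,y,z in L],"wrist",c)-px).ravel(),np.load("car.npy"))
print(r.x,r.fun.round(1)); q=r.x; np.save("car.npy",q)
for x in(77.5,-77.5):print(np.round(car(x/1e3,0,.017,q),4))
go([*car(.0775,0,0,q)[:2],.027])
E
```

```text
[ 0.53195948  0.08407792 -0.10649509] [-2.9  3.2  0.7  4.1  2.  -1.1 -2.1 -0.9 -3.8  0.7  3.8  1.3 -3.8 -0.4
  5.8 -3.5]
[0.609  0.0758 0.017 ]
[0.4549 0.0923 0.017 ]
t 4.7 tcp [0.6071 0.0768 0.1785] gap 0.0213 F [ 0.2  0.5 -0.4] shift [ -2.2  -1.  151.5] turn [ 0.02 -0.09  0.11]
```

Call:
apply_moves(
  deltas=[
    [[-1,-1,30],[0,0,0],-1],
    [[-2,-1,65],[0,0,0],-1],
    [[-2,-1,95],[0,0,0],-1],
    [[-2,-1,118],[0,0,0],-1],
    [[-2,-1,133],[0,0,0],-1],
    [[-2,-1,142],[0,0,0],-1],
    [[-2,-1,147],[0,0,0],-1],
    [[-2,-1,150],[0,0,0],-1],
    [[-2,-1,150],[0,0,0],-1],
    [[-2,-1,150],[0,0,0],-1],
  ],
)

```text
clock: 5.53
tcp_pos: [0.6105, 0.0737, 0.0308]
ee_rot: [0.001, 0.001, 1.0, 0.0]
ft_force: [-0.3, -0.2, -0.0]
finger_gap: 0.0211
gripper_force: 58.7
```

```bash
python3 - <<'E'
from h import *
q=np.load("car.npy");go([*car(.0775,0,0,q)[:2],.025])
E
```

```text
t 5.53 tcp [0.6105 0.0737 0.0308] gap 0.0211 F [-0.3 -0.2 -0. ] shift [1.5 2.2 5.8] turn [ 0.    0.14 -0.06]
```

Call:
apply_moves(
  deltas=[
    [[1,1,2],[0,0,0],-1],
    [[1,1,4],[0,0,0],-1],
    [[1,1,5],[0,0,0],-1],
    [[1,1,5],[0,0,0],-1],
    [[1,1,5],[0,0,0],-1],
  ],
)

```text
clock: 5.95
tcp_pos: [0.6085, 0.0751, 0.0243]
ee_rot: [-0.0, 0.0, 1.0, 0.0]
ft_force: [0.5, 0.1, -0.9]
finger_gap: 0.0212
gripper_force: 58.7
```

Call:
apply_moves(
  deltas=[
    [[0,0,0],[0,0,0],-0.4],
    [[0,0,0],[0,0,0],-0.3],
    [[0,0,0],[0,0,0],-0.1],
    [[0,0,0],[0,0,0],0.1],
    [[0,0,0],[0,0,0],0.2],
    [[0,0,0],[0,0,0],0.2],
    [[0,0,-8],[0,0,0],0.2],
    [[0,0,-30],[0,0,0],0.2],
    [[0,0,-60],[0,0,0],0.5],
    [[0,0,-100],[0,0,0],1],
    [[0,0,-135],[0,0,0],1],
    [[0,0,-155],[0,0,0],1],
  ],
)

```text
clock: 6.95
tcp_pos: [0.6102, 0.075, 0.1857]
ee_rot: [0.004, 0.0, 1.0, 0.0]
ft_force: [0.8, 0.2, 1.3]
finger_gap: 0.0856
gripper_force: 0.0
```

```bash
python3 - <<'E'
from h import *
go([.4415,-.1992,.18])
E
```

```text
t 6.95 tcp [0.6102 0.075  0.1857] gap 0.0856 F [0.8 0.2 1.3] shift [ 168.6 -274.3    4.2] turn [ 0.02  0.47 -0.04]
```

Call:
apply_moves(
  deltas=[
    [[12,-20,0],[0,0,0],1],
    [[32,-52,0],[0,0,0],1],
    [[52,-86,0],[0,0,0],1],
    [[73,-120,0],[0,0,0],1],
    [[94,-154,0],[0,0,0],1],
    [[115,-188,0],[0,0,0],1],
    [[136,-222,0],[0,0,0],1],
    [[153,-250,0],[0,0,0],1],
    [[164,-268,0],[0,0,0],1],
    [[168,-274,0],[0,0,0],1],
    [[168,-274,0],[0,0,0],1],
    [[168,-274,0],[0,0,0],1],
  ],
)

```text
clock: 7.95
tcp_pos: [0.4406, -0.1986, 0.1798]
ee_rot: [0.001, 0.001, 1.0, 0.0]
ft_force: [0.1, 0.6, -0.6]
finger_gap: 0.0853
gripper_force: 0.0
```

```bash
python3 - <<'E'
from h import *
c=manip.camera_params('wrist');im=manip.grab_frame('wrist')
np.save('w3.npy',c,allow_pickle=True);cv2.imwrite('pics/w3.png',im[:,:,::-1])
go([.4415,-.1992,.012]);print(proj([[.4415,-.1992,.038]],'wrist',c))
E
```

```text
t 8.0 tcp [ 0.4409 -0.1981  0.1797] gap 0.085 F [-0.4  0.3 -0.4] shift [ -0.4  -1.2 167.7] turn [0.03 0.05 0.01]
[[328.97504296 219.50641606]]
```

View pics/w3.png

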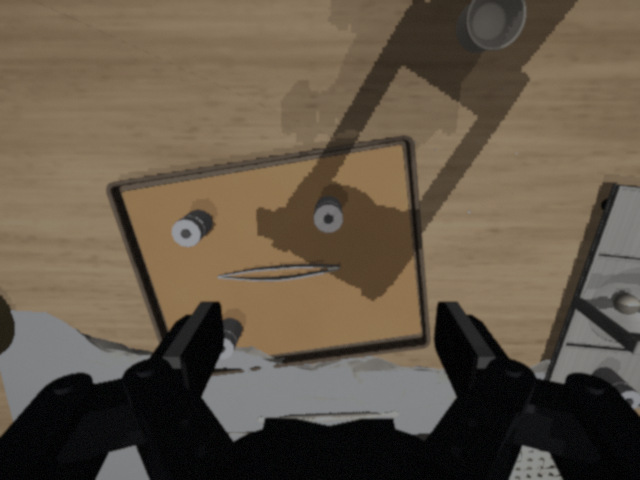

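The capsule is at (328,217), within 2 px of the prediction. The first capsule stands on the carrier at (630,400). Descending now.

Call:
apply_moves(
  deltas=[
    [[0,-1,20],[0,0,0],1],
    [[0,-1,58],[0,0,0],1],
    [[0,-1,95],[0,0,0],1],
    [[0,-1,125],[0,0,0],1],
    [[0,-1,147],[0,0,0],1],
    [[0,-1,160],[0,0,0],1],
    [[0,-1,166],[0,0,0],1],
    [[0,-1,168],[0,0,0],1],
    [[0,-1,168],[0,0,0],1],
    [[0,-1,168],[0,0,0],1],
  ],
)

```text
clock: 8.83
tcp_pos: [0.4416, -0.2, 0.0126]
ee_rot: [0.001, -0.0, 1.0, -0.001]
ft_force: [0.4, -0.7, 0.2]
finger_gap: 0.0851
gripper_force: 0.0
```

```bash
python3 - <<'E'
from h import *
go([.441,-.1992,.012])
E
```

```text
t 8.83 tcp [ 0.4416 -0.2     0.0126] gap 0.0851 F [ 0.4 -0.7  0.2] shift [0.6 0.8 0.6] turn [-0.06  0.13  0.02]
```

Call:
apply_moves(
  deltas=[
    [[0,0,0],[0,0,0],0.4],
    [[0,0,0],[0,0,0],0.0],
    [[0,0,0],[0,0,0],-0.3],
    [[0,0,0],[0,0,0],-0.6],
    [[0,0,0],[0,0,0],-1],
    [[0,0,0],[0,0,0],-1],
    [[0,0,0],[0,0,0],-1],
    [[0,0,0],[0,0,0],-1],
    [[0,0,0],[0,0,0],-1],
    [[0,0,0],[0,0,0],-1],
  ],
)

```text
clock: 9.67
tcp_pos: [0.4407, -0.2002, 0.0118]
ee_rot: [0.0, 0.0, 1.0, -0.0]
ft_force: [0.3, 0.2, 4.6]
finger_gap: 0.021
gripper_force: 58.8
```

```bash
python3 - <<'E'
from h import *
q=np.load("car.npy");go([*car(-.0775,0,0,q)[:2],.18])
E
```

```text
t 9.67 tcp [ 0.4407 -0.2002  0.0118] gap 0.021 F [0.3 0.2 4.6] shift [ -14.1  292.4 -168.3] turn [-0.03  0.05 -0.04]
```

Call:
apply_moves(
  deltas=[
    [[0,0,-15],[0,0,0],-1],
    [[0,5,-50],[0,0,0],-1],
    [[0,20,-85],[0,0,0],-1],
    [[-3,45,-115],[0,0,0],-1],
    [[-5,80,-135],[0,0,0],-1],
    [[-8,118,-145],[0,0,0],-1],
    [[-10,158,-150],[0,0,0],-1],
    [[-12,198,-150],[0,0,0],-1],
    [[-14,235,-150],[0,0,0],-1],
    [[-14,265,-150],[0,0,0],-1],
    [[-14,285,-150],[0,0,0],-1],
    [[-14,292,-150],[0,0,0],-1],
  ],
)

```text
clock: 10.67
tcp_pos: [0.4536, 0.0949, 0.1605]
ee_rot: [-0.001, -0.002, 1.0, 0.001]
ft_force: [0.8, 0.2, -1.0]
finger_gap: 0.0213
gripper_force: 58.8
```

Call:
apply_moves(
  deltas=[
    [[0,0,10],[0,0,0],-1],
    [[0,0,40],[0,0,0],-1],
    [[0,0,70],[0,0,0],-1],
    [[0,0,95],[0,0,0],-1],
    [[0,0,113],[0,0,0],-1],
    [[0,0,124],[0,0,0],-1],
    [[0,0,130],[0,0,0],-1],
    [[0,0,132],[0,0,0],-1],
    [[0,0,132],[0,0,0],-1],
    [[0,0,132],[0,0,0],-1],
  ],
)

```text
clock: 11.5
tcp_pos: [0.4556, 0.0919, 0.0305]
ee_rot: [0.001, 0.001, 1.0, 0.0]
ft_force: [-0.3, -0.3, -0.3]
finger_gap: 0.0211
gripper_force: 58.7
```

```bash
python3 - <<'E'
from h import *
q=np.load("car.npy");go([*car(-.0775,0,0,q)[:2],.0245])
E
```

```text
t 11.5 tcp [0.4556 0.0919 0.0305] gap 0.0211 F [-0.3 -0.3 -0.3] shift [0.7 0.4 6. ] turn [ 0.01  0.13 -0.06]
```

Call:
apply_moves(
  deltas=[
    [[0,0,2],[0,0,0],-1],
    [[0,0,4],[0,0,0],-1],
    [[0,0,5],[0,0,0],-1],
    [[0,0,5],[0,0,0],-1],
    [[0,0,5],[0,0,0],-1],
  ],
)

```text
clock: 11.92
tcp_pos: [0.4546, 0.0922, 0.0244]
ee_rot: [0.0, 0.0, 1.0, 0.0]
ft_force: [-0.1, 1.1, -0.4]
finger_gap: 0.0211
gripper_force: 58.7
```

```bash
python3 - <<'E'
from h import *
q=np.load("car.npy");go([*car(-.0775,0,0,q)[:2],.0245])
E
```

```text
t 11.92 tcp [0.4546 0.0922 0.0244] gap 0.0211 F [-0.1  1.1 -0.4] shift [-0.3  0.1 -0.1] turn [ 0.    0.01 -0.02]
```

Call:
apply_moves(
  deltas=[
    [[0,0,0],[0,0,0],-0.4],
    [[0,0,0],[0,0,0],-0.3],
    [[0,0,0],[0,0,0],-0.1],
    [[0,0,0],[0,0,0],0.1],
    [[0,0,0],[0,0,0],0.2],
    [[0,0,0],[0,0,0],0.2],
    [[0,0,-8],[0,0,0],0.2],
    [[0,0,-30],[0,0,0],0.2],
    [[0,0,-60],[0,0,0],0.5],
    [[0,0,-100],[0,0,0],0.5],
    [[0,0,-135],[0,0,0],0.5],
    [[0,0,-165],[0,0,0],0.5],
  ],
)

```text
clock: 12.92
tcp_pos: [0.4549, 0.0921, 0.193]
ee_rot: [0.002, 0.0, 1.0, 0.0]
ft_force: [-0.0, -0.3, -0.3]
finger_gap: 0.0641
gripper_force: 0.0
```

```bash
python3 - <<'E'
from h import *
q=np.load("car.npy");go([*q[:2],.20],q[2])
c=manip.camera_params('wrist');im=manip.grab_frame('wrist')
np.save('w4.npy',c,allow_pickle=True);cv2.imwrite('pics/w4.png',im[:,:,::-1])
E
```

```text
t 12.92 tcp [0.4549 0.0921 0.193 ] gap 0.0641 F [-0.  -0.3 -0.3] shift [-77.   -8.   -6.8] turn [ 0.18  0.13 96.07]
```

View pics/w4.png

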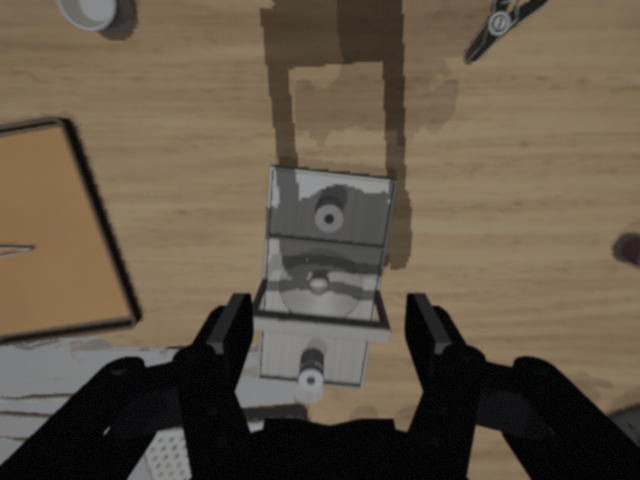

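Both capsules stand centred on the lands, with tops at (330,215) and (310,378). The ball is at (318,283), and the carrier corners are at (269,167), (396,180), (260,377) and (360,386). Refitting the carrier pose.

```bash
python3 - <<'E'
from h import *
from scipy.optimize import least_squares
c=np.load('w4.npy',allow_pickle=True).item()
px=np.array([(270,167),(396,180),(260,377),(361,386),(267,236),(385,246)])
L=[(-110,-55,23),(-110,55,23),(110,-55,23),(110,55,23),(-46.5,-55,23),(-46.5,55,23)]
r=least_squares(lambda q:(proj([car(x/1e3,y/1e3,z/1e3,q) for x,y,z in L],"wrist",c)-px).ravel(),np.load("car.npy"))
q=r.x;print(q,r.fun.round(1))
b=ray([(318,283)],"wrist",.014,c)[0];d=b[:2]-q[:2];print("ball",d)
print("bar top corners",proj([car(x,y,.09,q) for x in(-.006,.006) for y in(-.0555,.0555)],"wrist",c).round(0))
np.save("car2.npy",q)
go([*q[:2],.20],q[2])
E
```

```text
[ 0.53134601  0.0840829  -0.10401827] [-1.5 -2.4  2.  -1.9 -2.6  2.6  2.7  2.6 -2.2 -0.1  1.6  1.7]
ball [-0.00109011 -0.00311132]
bar top corners [[247. 315.]
 [392. 328.]
 [246. 329.]
 [390. 341.]]
t 12.97 tcp [0.4581 0.0924 0.1998] gap 0.064 F [2.3 0.8 4.2] shift [-73.2  -8.3   0.9] turn [ 0.79  0.6  95.92]
```

Call:
apply_moves(
  deltas=[
    [[-10,-1,0],[0,0,4],0.2],
    [[-25,-3,0],[0,0,11],0.2],
    [[-40,-5,0],[0,0,18],0.2],
    [[-55,-7,0],[0,0,25],0.2],
    [[-65,-8,0],[0,0,32],0.2],
    [[-71,-8,0],[0,0,39],0.2],
    [[-74,-8,0],[0,0,46],0.2],
    [[-76,-8,0],[0,0,53],0.2],
    [[-76,-8,0],[0,0,60],0.2],
    [[-76,-8,0],[0,0,67],0.2],
    [[-76,-8,0],[0,0,74],0.2],
    [[-76,-8,0],[0,0,81],0.2],
  ],
)

```text
clock: 13.97
tcp_pos: [0.5305, 0.084, 0.1896]
ee_rot: [0.0, 0.652, 0.758, 0.0]
ft_force: [0.6, 0.4, -0.1]
finger_gap: 0.051
gripper_force: 0.0
```

Call:
apply_moves(
  deltas=[
    [[0,0,0],[0,0,6],0.2],
    [[0,0,0],[0,0,11],0.2],
    [[0,0,0],[0,0,14],0.2],
    [[0,0,0],[0,0,15],0.2],
    [[0,0,0],[0,0,15],0.2],
    [[0,0,0],[0,0,15],0.2],
    [[0,0,0],[0,0,15],0.2],
  ],
)

```text
clock: 14.55
tcp_pos: [0.5305, 0.084, 0.1894]
ee_rot: [-0.0, 0.743, 0.669, 0.0]
ft_force: [-0.2, 0.1, -1.3]
finger_gap: 0.0514
gripper_force: 0.0
```

```bash
python3 - <<'E'
from h import *
q=np.load("car2.npy");go([*q[:2],.20],q[2])
c=manip.camera_params('wrist');im=manip.grab_frame('wrist')
np.save('w5.npy',c,allow_pickle=True);cv2.imwrite('pics/w5.png',im[:,:,::-1])
print(proj([car(x,y,.09,q) for x in(-.006,.006) for y in(-.0555,.0555)],"wrist",c).round(0))
E
```

```text
t 14.55 tcp [0.5305 0.084  0.1894] gap 0.0514 F [-0.2  0.1 -1.3] shift [  0.1   0.9 -10.6] turn [ 0.   -0.01 -0.03]
[[323. 304.]
 [322. 150.]
 [339. 304.]
 [340. 150.]]
```

View pics/w5.png

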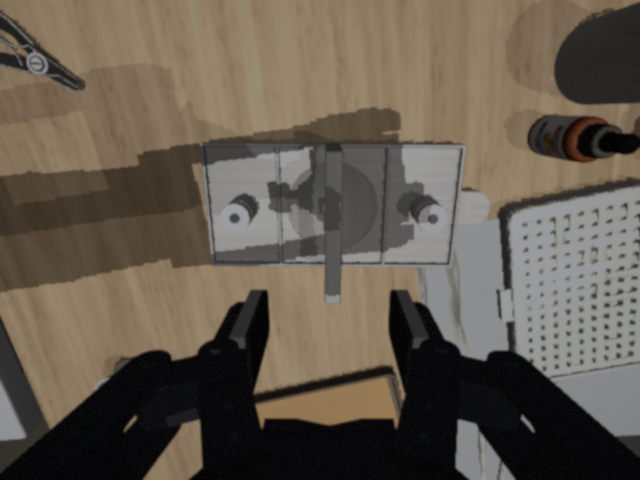

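The bar spans columns 325–342 and rows 145–302. It lines up with the tool, about 2 px off the prediction, so I'll descend onto it with small corrections.

Call:
apply_moves(
  deltas=[
    [[1,2,10],[0,0,0],0.2],
    [[1,2,35],[0,0,0],0.2],
    [[1,2,62],[0,0,0],0.2],
    [[1,2,85],[0,0,0],0.2],
    [[1,2,103],[0,0,0],0.2],
    [[1,2,115],[0,0,0],0.2],
    [[1,2,122],[0,0,0],0.2],
    [[1,2,125],[0,0,0],0.2],
    [[1,2,125],[0,0,0],0.2],
    [[1,2,125],[0,0,0],0.2],
    [[1,2,125],[0,0,0],0.2],
  ],
)

```text
clock: 15.52
tcp_pos: [0.5337, 0.0849, 0.0659]
ee_rot: [0.001, 0.743, 0.669, 0.001]
ft_force: [-1.0, 0.2, -0.3]
finger_gap: 0.051
gripper_force: 0.0
```

```bash
python3 - <<'E'
from h import *
q=np.load("car2.npy");go([q[0]+.001,q[1]+.001,.064],q[2])
E
```

```text
t 15.52 tcp [0.5337 0.0849 0.0659] gap 0.051 F [-1.   0.2 -0.3] shift [ 0.1 -1.4  1.8] turn [ 0.16 -0.03 -0.08]
```

Call:
apply_moves(
  deltas=[
    [[0,-1,1],[0,0,0],0.0],
    [[0,-1,1],[0,0,0],-0.2],
    [[0,-1,1],[0,0,0],-0.4],
    [[0,-1,1],[0,0,0],-0.5],
    [[0,-1,1],[0,0,0],-0.55],
    [[0,-1,1],[0,0,0],-0.6],
    [[0,-1,1],[0,0,0],-0.63],
    [[0,-1,1],[0,0,0],-0.66],
    [[0,-1,1],[0,0,0],-0.69],
    [[0,-1,1],[0,0,0],-0.72],
    [[0,-1,1],[0,0,0],-0.75],
    [[0,-1,1],[0,0,0],-0.78],
  ],
)

```text
clock: 16.52
tcp_pos: [0.532, 0.0849, 0.0636]
ee_rot: [0.0, 0.743, 0.669, 0.0]
ft_force: [0.7, -0.0, 1.2]
finger_gap: 0.0111
gripper_force: 58.8
```

Call:
apply_moves(
  deltas=[
    [[0,0,0],[0,0,0],-0.81],
    [[0,0,0],[0,0,0],-0.85],
    [[0,0,0],[0,0,0],-0.9],
    [[0,0,0],[0,0,0],-1],
    [[0,0,0],[0,0,0],-1],
    [[0,0,0],[0,0,0],-1],
    [[0,0,0],[0,0,0],-1],
    [[0,0,0],[0,0,0],-1],
  ],
)

```text
clock: 17.18
tcp_pos: [0.532, 0.0849, 0.0637]
ee_rot: [0.0, 0.743, 0.669, 0.0]
ft_force: [2.3, -0.3, 2.1]
finger_gap: 0.011
gripper_force: 59.0
```

```bash
python3 - <<'E'
from h import *
q=np.load("car2.npy");go([q[0]+.001,q[1]+.001,.064],q[2])
im=manip.grab_frame('wrist');cv2.imwrite('pics/w6.png',im[:,:,::-1])
E
```

```text
t 17.18 tcp [0.532  0.0849 0.0637] gap 0.011 F [ 2.3 -0.3  2.1] shift [ 0.2  0.4 -0.3] turn [ 0.05 -0.01 -0.08]
```

View pics/w6.png

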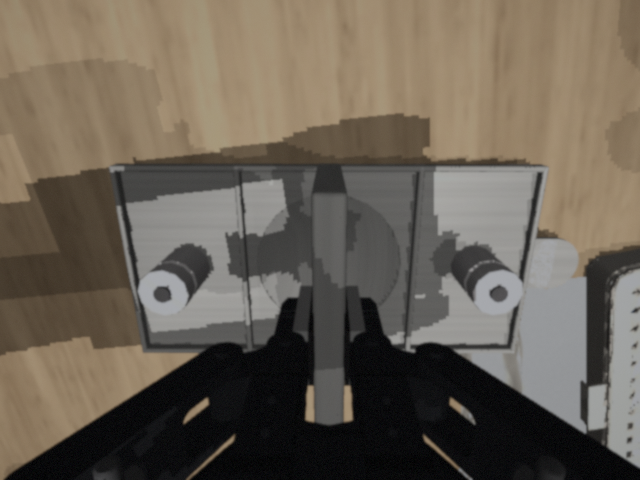

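The bar is gripped squarely, with both capsules upright on the lands. Lifting gently.

Call:
apply_moves(
  deltas=[
    [[0,0,-1],[0,0,0],-1],
    [[0,0,-2],[0,0,0],-1],
    [[0,0,-4],[0,0,0],-1],
    [[0,0,-7],[0,0,0],-1],
    [[0,0,-11],[0,0,0],-1],
    [[0,0,-16],[0,0,0],-1],
    [[0,0,-21],[0,0,0],-1],
    [[0,0,-26],[0,0,0],-1],
    [[0,0,-31],[0,0,0],-1],
    [[0,0,-36],[0,0,0],-1],
    [[0,0,-41],[0,0,0],-1],
    [[0,0,-46],[0,0,0],-1],
  ],
)

```text
clock: 18.23
tcp_pos: [0.5317, 0.0849, 0.11]
ee_rot: [0.0, 0.743, 0.669, 0.0]
ft_force: [-0.5, 0.2, -3.1]
finger_gap: 0.0108
gripper_force: 58.4
```

Call:
apply_moves(
  deltas=[
    [[0,0,-5],[0,0,0],-1],
    [[0,0,-10],[0,0,0],-1],
    [[0,0,-15],[0,0,0],-1],
    [[0,0,-20],[0,0,0],-1],
    [[0,0,-25],[0,0,0],-1],
    [[0,0,-30],[0,0,0],-1],
    [[0,0,-35],[0,0,0],-1],
    [[0,0,-40],[0,0,0],-1],
    [[0,0,-45],[0,0,0],-1],
    [[0,0,-49],[0,0,0],-1],
    [[0,0,-51],[0,0,0],-1],
    [[0,0,-52],[0,0,0],-1],
  ],
)

```text
clock: 19.23
tcp_pos: [0.5319, 0.085, 0.1619]
ee_rot: [0.0, 0.743, 0.669, 0.0]
ft_force: [-0.1, 0.4, -4.3]
finger_gap: 0.0108
gripper_force: 58.4
```

```bash
python3 - <<'E'
from h import *
go([.532,.0849,.163],-.104)
print(manip.state()['wrist_torque'])
im=manip.grab_frame('wrist');cv2.imwrite('pics/w7.png',im[:,:,::-1])
E
```

```text
t 19.23 tcp [0.5319 0.085  0.1619] gap 0.0108 F [-0.1  0.4 -4.3] shift [-0.   0.1 -1.1] turn [ 0.05 -0.01 -0.08]
[ 0.03038541  0.03426822 -0.01131284]
```

View pics/w7.png

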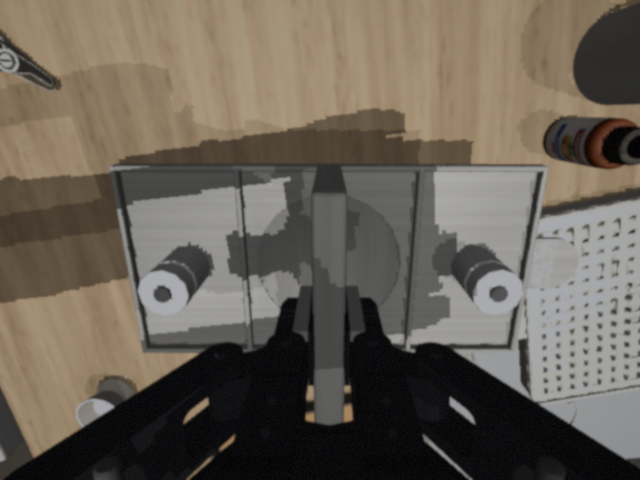

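The carrier hangs level: the view is unchanged from before the lift, and the capsules are upright at (163,293) and (497,292). Now the slow turn.

Call:
apply_moves(
  deltas=[
    [[0,0,0],[0,0,-0.2],-1],
    [[0,0,0],[0,0,-0.6],-1],
    [[0,0,0],[0,0,-1.2],-1],
    [[0,0,0],[0,0,-2],-1],
    [[0,0,0],[0,0,-3],-1],
    [[0,0,0],[0,0,-4.2],-1],
    [[0,0,0],[0,0,-5.6],-1],
    [[0,0,0],[0,0,-7.2],-1],
    [[0,0,0],[0,0,-9],-1],
    [[0,0,0],[0,0,-11],-1],
    [[0,0,0],[0,0,-13],-1],
    [[0,0,0],[0,0,-15],-1],
  ],
)

```text
clock: 20.28
tcp_pos: [0.5316, 0.085, 0.1613]
ee_rot: [-0.0, 0.649, 0.761, 0.0]
ft_force: [0.2, -0.3, -3.0]
finger_gap: 0.0109
gripper_force: 58.4
```

Call:
apply_moves(
  deltas=[
    [[0,0,0],[0,0,-2],-1],
    [[0,0,0],[0,0,-4],-1],
    [[0,0,0],[0,0,-6],-1],
    [[0,0,0],[0,0,-8],-1],
    [[0,0,0],[0,0,-10],-1],
    [[0,0,0],[0,0,-12],-1],
    [[0,0,0],[0,0,-14],-1],
    [[0,0,0],[0,0,-16],-1],
    [[0,0,0],[0,0,-18],-1],
    [[0,0,0],[0,0,-20],-1],
    [[0,0,0],[0,0,-22],-1],
    [[0,0,0],[0,0,-24],-1],
  ],
)

```text
clock: 21.28
tcp_pos: [0.5316, 0.0849, 0.1614]
ee_rot: [0.0, 0.476, 0.879, 0.0]
ft_force: [0.7, -0.1, -3.1]
finger_gap: 0.0112
gripper_force: 58.4
```

Call:
apply_moves(
  deltas=[
    [[0,0,0],[0,0,-2],-1],
    [[0,0,0],[0,0,-4],-1],
    [[0,0,0],[0,0,-6],-1],
    [[0,0,0],[0,0,-8],-1],
    [[0,0,0],[0,0,-10],-1],
    [[0,0,0],[0,0,-12],-1],
    [[0,0,0],[0,0,-14],-1],
    [[0,0,0],[0,0,-16],-1],
    [[0,0,0],[0,0,-18],-1],
    [[0,0,0],[0,0,-20],-1],
    [[0,0,0],[0,0,-22],-1],
    [[0,0,0],[0,0,-24],-1],
  ],
)

```text
clock: 22.28
tcp_pos: [0.5316, 0.0849, 0.1613]
ee_rot: [0.0, 0.283, 0.959, 0.0]
ft_force: [-0.3, -0.2, -3.2]
finger_gap: 0.0112
gripper_force: 58.4
```

Call:
apply_moves(
  deltas=[
    [[0,0,0],[0,0,-2],-1],
    [[0,0,0],[0,0,-4],-1],
    [[0,0,0],[0,0,-6],-1],
    [[0,0,0],[0,0,-8],-1],
    [[0,0,0],[0,0,-10],-1],
    [[0,0,0],[0,0,-12],-1],
    [[0,0,0],[0,0,-14],-1],
    [[0,0,0],[0,0,-16],-1],
    [[0,0,0],[0,0,-18],-1],
  ],
)

```text
clock: 23.03
tcp_pos: [0.5316, 0.0849, 0.1613]
ee_rot: [0.0, 0.129, 0.992, 0.0]
ft_force: [-0.7, 0.7, -4.2]
finger_gap: 0.0109
gripper_force: 58.4
```

Call:
apply_moves(
  deltas=[
    [[0,0,0],[0,0,-2],-1],
    [[0,0,0],[0,0,-4],-1],
    [[0,0,0],[0,0,-6],-1],
    [[0,0,0],[0,0,-7.8],-1],
    [[0,0,0],[0,0,-9.4],-1],
    [[0,0,0],[0,0,-10.8],-1],
    [[0,0,0],[0,0,-12],-1],
    [[0,0,0],[0,0,-13],-1],
    [[0,0,0],[0,0,-13.8],-1],
    [[0,0,0],[0,0,-14.4],-1],
    [[0,0,0],[0,0,-14.8],-1],
    [[0,0,0],[0,0,-15],-1],
  ],
)

```text
clock: 24.03
tcp_pos: [0.5316, 0.0849, 0.1613]
ee_rot: [0.0, 0.0, 1.0, 0.0]
ft_force: [-0.0, -0.8, -3.2]
finger_gap: 0.0109
gripper_force: 58.4
```

Call:
apply_moves(
  deltas=[
    [[0,0,0],[0,0,0],-1],
    [[0,0,0],[0,0,0],-1],
    [[0,0,0],[0,0,0],-1],
    [[0,0,0],[0,0,0],-1],
    [[0,0,0],[0,0,0],-1],
    [[0,0,0],[0,0,0],-1],
    [[0,0,0],[0,0,0],-1],
    [[0,0,0],[0,0,0],-1],
    [[0,0,0],[0,0,0],-1],
    [[0,0,0],[0,0,0],-1],
    [[0,0,0],[0,0,0],-1],
    [[0,0,0],[0,0,0],-1],
  ],
)

```text
clock: 25.03
tcp_pos: [0.5316, 0.0849, 0.1614]
ee_rot: [0.0, 0.0, 1.0, 0.0]
ft_force: [0.4, 0.3, -3.5]
finger_gap: 0.0108
gripper_force: 58.4
```

```bash
python3 - <<'E'
from h import *
go([.532,.085,.162])
s=manip.state();print(s['q'].round(2),np.abs(s['joint_vel']).max(),s['wrist_torque'])
a=cv2.imread('pics/w7.png').astype(int);b=manip.grab_frame('wrist')[:,:,::-1].astype(int)
cv2.imwrite('pics/w8.png',b)
# plate edges in the camera before/after (template match of far edge corners and capsule tops)
for n,(x,y) in dict(c1=(163,293),c2=(497,292),k1=(118,170),k2=(540,170)).items():
    t=a[y-22:y+22,x-22:x+22].astype(np.uint8);w=b[y-40:y+40,x-40:x+40].astype(np.uint8)
    m=cv2.minMaxLoc(cv2.matchTemplate(w,t,cv2.TM_CCOEFF_NORMED));print(n,round(m[1],2),m[3][0]-18,m[3][1]-18)
E
```

```text
t 25.03 tcp [0.5316 0.0849 0.1614] gap 0.0108 F [ 0.4  0.3 -3.5] shift [-0.4  0.1 -0.6] turn [ 0.    0.   -0.03]
[ 0.05  0.09  1.51  0.    1.54 -1.52] 0.0021443831074183795 [-0.02167906 -0.0047414  -0.02420475]
c1 0.99 0 0
c2 0.95 0 0
k1 0.39 0 1
k2 0.58 0 0[ WARN:0@0.499] global loadsave.cpp:1063 imwrite_ Unsupported depth image for selected encoder is fallbacked to CV_8U.
```

```bash
python3 -c "
from plant import manip
print(manip.sign_off())"
```

```text
the job is handed in; nothing more can be done
None
```

The job is handed in at about 25 s, but no verdict came back. One capsule stands on each land, and the carrier is held by its bar about 10 cm up, level, at rest and with its tab pointing left. I did not check the ball's position after gripping the bar, which hid it from the wrist camera.

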